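# Rack the washed depositor fittings in reverse order

## Robot

A 7-joint arm with a two-finger parallel gripper is mounted at the origin on the work surface. World frame = base frame: x ahead of the robot, y to its left, z up, the work surface at z = 0. Lengths are in m, angles in rad, forces in N, time in s.
With the tool pointing down it reaches from about 0.4 to 0.85 m from the base axis. Payload 10.4 kg.
Tool frame: the origin (TCP) lies midway between the tips of the shut fingers; the grasp point (between the pads) lies 19 mm behind it (manip.hold_point_z is the distance from the TCP to the grasp point, in m); z points along the fingers, y is the line along which they close (so a half turn about z gives the same grasp; the last joint's range is limited). The gripper opens to 85 mm and grips with 20 to 120 N. Pads are 22 mm wide; open, the fingers measure 114 mm over their backs; the gripper's body (76 mm by 85 mm) begins 54 mm behind the grasp point. The pads swing forward as they close: fully open they stand 13 mm farther back than shut.
Start: joints at [-1.161, 0.332, -0.065, 1.46, 0.022, 1.35, -0.088], TCP at [0.262, 0.567, 0.231] pointing down, gripper open.
Joint ranges: [-2.6, 2.6], [-0.5, 2.12], [-1.47, 1.34], [0.16, 2.42], [-1.27, 4.41], [0.06, 2.06], [-2.6, 2.6]. Speed limits (rad/s): [2.22, 2.22, 2.79, 2.79, 3.14, 3.14, 3.14].

## Interface

Orientations are given as a unit quaternion [x, y, z, w].
In Python, from workcell import manip, eyes, job gives the robot as it stands.
- The arm moves only by the shell command python3 -m crank 'ROWS' [FORCE]. ROWS is JSON, a list that holds one entry, the list of rows, each a list of 7 numbers: the finger opening in cm, from 0 to 8.54, then the shift along the world's x, y, z in cm, then the turn, a rotation vector about the world's x, y, z in degrees. In form: [[[hand, x, y, z, ax, ay, az], ...]]. A call has 1 to 20 rows; each row shifts and turns the commanded pose from where the row before left it; what a row does not reach is not made up. A row lasts 1/8 s, in which the tool goes at most 62.5 mm and 10.7 degrees, less where a joint would pass 70% of its speed; a pose out of reach is approached as far as the arm can. A call with a gripper value outside its range is refused whole. The fingers move at their own pace and stop on an object; FORCE is the grip in N (left out, the last holds). Time passes only in rows, so rows that do not move let the fingers close. It gives the time, the measured TCP pose, the force, the opening and the grip force at its end, in the units of the state.
- manip.get_obs(): the state, without advancing time (a new reading comes with each control period).
- eyes.camera(name): name is "scene" or "top"; returns (picture, depth): 420x560x3 uint8, red, green, blue; 420x560 float32, m along the optical axis (not along the pixel's ray), 0 where there is no reading.
- eyes.camera_params(name): a dict with "fx", "fy", "cx", "cy" (pixels), "dist" ([k1, k2, p1, p2, k3] as OpenCV has them; the pictures are not rectified), "world_from_camera" (4x4, takes a point from camera to world coordinates). Camera axes: x right, y down, z forward; pixel columns grow to the right and rows downward; lengths in m; the calibration is good to about 2 mm. A picture is of the moment at which its call begins. camera_params takes no time and is no camera call.
- job.hand_in(): hands the job in; it is judged then, once.
The state is a dict: "clock": time; "joint_pos": joint angles; "joint_velocities": joint speeds; "tau": joint torques, N m; "position": TCP position; "ee_rot": TCP orientation; "ft_force": force on the tool from outside, world axes, zero at the start; "torque": the same for the moment, N m; "grip_width": opening from 0.0 (shut) to 1.0 (fully open); "grasp_force": force on a finger pad.
Only numpy, scipy, OpenCV 4.12 (cv2) and the standard library are available. Lean on these libraries where they do the work, as an engineer would, in place of code of your own. Each camera call takes 0.05 s, during which the arm holds its last target. There are 200 camera calls.

## Task

The four washed steel fittings of the cake depositor stand in a row in the white dishes of the dark drying tray. Move them to the white rack in the reverse order, because it is loaded into the machine from the other side: seen from the robot, the fitting that stood leftmost on the tray goes into the rightmost well, the next one beside it, and so on until the one that stood rightmost is in the leftmost well. Set each down gently, upright on the floor of its well.

Things in the scene. Friction and masses are not known exactly. Their poses are not given: they have to be found in the camera images.
- tall_nozzle_mid (a point): Tall slim stainless nozzle, loose: round 44 mm foot 8 mm thick, above it a straight round body 30 mm in diameter up to 56 mm, then a cone to a 14 mm tip; 84 mm tall overall. 0.11 to 0.22 kg. This point is on its upright axis half-way up, 42 mm above the underside of its foot; z is up along it. It starts standing in dish_a on the drying tray.
- wide_nozzle_mid (a point): Short wide stainless nozzle, loose: round 44 mm foot 8 mm thick, above it a round body 40 mm in diameter up to 48 mm, then a cone to a 22 mm tip; 64 mm tall overall. 0.14 to 0.27 kg. This point is on its upright axis half-way up, 32 mm above the underside of its foot; z is up along it. It starts standing in dish_b on the drying tray.
- square_body_mid (a point): Square stainless valve body, loose: round 44 mm foot 8 mm thick, above it a square column 28 x 28 mm, sides along its x and y; 70 mm tall overall. 0.13 to 0.25 kg. This point is on its upright axis half-way up, 35 mm above the underside of its foot; z is up along it. It starts standing in dish_c on the drying tray.
- flat_paddle_mid (a point): Flat stainless paddle, loose: round 44 mm foot 8 mm thick, above it an upright plate 10 mm thick (along its x) and 40 mm wide (along its y); 76 mm tall overall. 0.10 to 0.19 kg. This point is on its upright axis half-way up, 38 mm above the underside of its foot; z is up along it. It starts standing in dish_d on the drying tray.
- dish_a: Fixed round white ceramic dish on the drying tray, 66 mm across, 10 mm high, inner floor 60 mm across and 4 mm above its underside: the one in which tall_nozzle starts. All four dishes look alike. Origin: centre of its underside (6 mm above the table).
- dish_b: Fixed round white ceramic dish on the drying tray, 66 mm across, 10 mm high, inner floor 60 mm across and 4 mm above its underside: the one in which wide_nozzle starts. All four dishes look alike. Origin: centre of its underside (6 mm above the table).
- dish_c: Fixed round white ceramic dish on the drying tray, 66 mm across, 10 mm high, inner floor 60 mm across and 4 mm above its underside: the one in which square_body starts. All four dishes look alike. Origin: centre of its underside (6 mm above the table).
- dish_d: Fixed round white ceramic dish on the drying tray, 66 mm across, 10 mm high, inner floor 60 mm across and 4 mm above its underside: the one in which flat_paddle starts. All four dishes look alike. Origin: centre of its underside (6 mm above the table).
- tray: Drying tray: fixed dark metal plate 90 x 310 mm, 6 mm thick, with a bright wire edge, carrying the four white dishes in a row along its y, 75 mm apart, at y = +112.5, +37.5, -37.5 and -112.5 mm (x = 0). Which fitting stands in which place varies. Origin: centre of its underside, on the table; +y is towards the robot's left (turned by at most 0.2 rad). Tray and rack lie one behind the other; either may be the nearer.
- rack: Target rack: fixed white plastic block 85 x 310 mm, 16 mm high, with steel edge strips, with four empty round grey-floored wells in a row along its y, at y = +112.5, +37.5, -37.5 and -112.5 mm (x = 0). Each well is 62 mm across and 6 mm deep, its floor 10 mm above the table. Origin: centre of its underside, on the table; +y is towards the robot's left (turned by at most 0.2 rad).
Things that resemble listed ones, but are neither listed nor needed, are in the scene too. What is shaped like the part that bears wide_nozzle_mid but red is not meant. Leave any turquoise look-alike of the part that bears square_body_mid alone.

How it is judged:
At the end, for the whole second after the job is handed in: Each fitting stands released, at rest and upright (0.1 rad) on the floor of a rack well (height within 3 mm, axis within 12 mm of the well's centre along and across the row), in reverse order: the fitting whose dish lies at y on the tray is in the well at -y on the rack (((y of dish_a in the frame of tray between 0.0925 and 0.1325 m and y of tall_nozzle_mid in the frame of rack between -0.1245 and -0.1005 m) or (y of dish_a in the frame of tray between 0.0175 and 0.0575 m and y of tall_nozzle_mid in the frame of rack between -0.0495 and -0.0255 m) or (y of dish_a in the frame of tray between -0.0575 and -0.0175 m and y of tall_nozzle_mid in the frame of rack between 0.0255 and 0.0495 m) or (y of dish_a in the frame of tray between -0.1325 and -0.0925 m and y of tall_nozzle_mid in the frame of rack between 0.1005 and 0.1245 m)) and x of tall_nozzle_mid in the frame of rack between -0.012 and 0.012 m and z of tall_nozzle_mid in the frame of rack between 0.049 and 0.055 m and angle between each of tall_nozzle_mid, wide_nozzle_mid, square_body_mid, flat_paddle_mid's own z axis and vertical below 0.1 rad and linear speed of each of tall_nozzle, wide_nozzle, square_body, flat_paddle below 0.02 m/s and ((y of dish_b in the frame of tray between 0.0925 and 0.1325 m and y of wide_nozzle_mid in the frame of rack between -0.1245 and -0.1005 m) or (y of dish_b in the frame of tray between 0.0175 and 0.0575 m and y of wide_nozzle_mid in the frame of rack between -0.0495 and -0.0255 m) or (y of dish_b in the frame of tray between -0.0575 and -0.0175 m and y of wide_nozzle_mid in the frame of rack between 0.0255 and 0.0495 m) or (y of dish_b in the frame of tray between -0.1325 and -0.0925 m and y of wide_nozzle_mid in the frame of rack between 0.1005 and 0.1245 m)) and x of wide_nozzle_mid in the frame of rack between -0.012 and 0.012 m and z of wide_nozzle_mid in the frame of rack between 0.039 and 0.045 m and ((y of dish_c in the frame of tray between 0.0925 and 0.1325 m and y of square_body_mid in the frame of rack between -0.1245 and -0.1005 m) or (y of dish_c in the frame of tray between 0.0175 and 0.0575 m and y of square_body_mid in the frame of rack between -0.0495 and -0.0255 m) or (y of dish_c in the frame of tray between -0.0575 and -0.0175 m and y of square_body_mid in the frame of rack between 0.0255 and 0.0495 m) or (y of dish_c in the frame of tray between -0.1325 and -0.0925 m and y of square_body_mid in the frame of rack between 0.1005 and 0.1245 m)) and x of square_body_mid in the frame of rack between -0.012 and 0.012 m and z of square_body_mid in the frame of rack between 0.042 and 0.048 m and ((y of dish_d in the frame of tray between 0.0925 and 0.1325 m and y of flat_paddle_mid in the frame of rack between -0.1245 and -0.1005 m) or (y of dish_d in the frame of tray between 0.0175 and 0.0575 m and y of flat_paddle_mid in the frame of rack between -0.0495 and -0.0255 m) or (y of dish_d in the frame of tray between -0.0575 and -0.0175 m and y of flat_paddle_mid in the frame of rack between 0.0255 and 0.0495 m) or (y of dish_d in the frame of tray between -0.1325 and -0.0925 m and y of flat_paddle_mid in the frame of rack between 0.1005 and 0.1245 m)) and x of flat_paddle_mid in the frame of rack between -0.012 and 0.012 m and z of flat_paddle_mid in the frame of rack between 0.045 and 0.051 m); the robot touches nothing.
It fails at once if something struck or pressed the rack with more than 40 N (set down hard or dropped) (contact force between rack and anything else above 40 N).
It fails at once if a fitting was dropped or thrown into the rack (faster than 0.6 m/s within 30 mm of its resting height) ((x of tall_nozzle_mid in the frame of rack between -0.03 and 0.03 m and y of tall_nozzle_mid in the frame of rack between -0.15 and 0.15 m and z of tall_nozzle_mid in the frame of rack below 0.082 m and linear speed of tall_nozzle above 0.6 m/s) or (x of wide_nozzle_mid in the frame of rack between -0.03 and 0.03 m and y of wide_nozzle_mid in the frame of rack between -0.15 and 0.15 m and z of wide_nozzle_mid in the frame of rack below 0.072 m and linear speed of wide_nozzle above 0.6 m/s) or (x of square_body_mid in the frame of rack between -0.03 and 0.03 m and y of square_body_mid in the frame of rack between -0.15 and 0.15 m and z of square_body_mid in the frame of rack below 0.075 m and linear speed of square_body above 0.6 m/s) or (x of flat_paddle_mid in the frame of rack between -0.03 and 0.03 m and y of flat_paddle_mid in the frame of rack between -0.15 and 0.15 m and z of flat_paddle_mid in the frame of rack below 0.078 m and linear speed of flat_paddle above 0.6 m/s)).
It also fails if it takes over 102 s, if anything falls off the work surface, if the arm or the gripper's body presses on something with over 40 N, if the wrist force passes 120 N, or if a joint passes its speed limit or range.

## Working session

There is one attempt and no reset: what is moved stays moved. The work goes in short steps, Python scripts to look and compute and a shell command to move; the robot and the scene stay as the last step left them, time stands still between calls to the robot, and variables do not carry over. Pictures are saved under pics/ and viewed, at most 14 in all, crops included, and the job is handed in when it is done.

```bash
ls; mkdir -p pics
cat > h.py <<'E'
import numpy as np, cv2
from workcell import manip, eyes, job
def grab(n):
    im,d=eyes.camera(n); p=eyes.camera_params(n); return im,d,p
def cloud(d,p):
    K=np.array([[p['fx'],0,p['cx']],[0,p['fy'],p['cy']],[0,0,1.]])
    h,w=d.shape
    g=np.stack(np.meshgrid(np.arange(w),np.arange(h)),-1).reshape(-1,1,2).astype(np.float64)
    u=cv2.undistortPoints(g,K,np.array(p['dist'],float)).reshape(h,w,2)
    c=np.dstack([u*d[...,None],d,np.ones_like(d)])
    W=c@np.array(p['world_from_camera']).T
    W=W[...,:3]; W[d==0]=np.nan
    return W
E
python3 - <<'E'
from h import *
for n in ('scene','top'):
    im,d,p=grab(n); np.savez(f'{n}0.npz',im=im,d=d); cv2.imwrite(f'pics/{n}0.png',im[...,::-1])
    print(n,np.round(p['world_from_camera'],3).tolist(),p['fx'],p['cx'],p['cy'],p['dist'])
o=manip.get_obs(); print(o,manip.hold_point_z)
E
```

```text
pics
scene [[-0.492, 0.571, -0.657, 0.98], [0.87, 0.342, -0.356, 0.247], [0.021, -0.747, -0.665, 0.531], [0.0, 0.0, 0.0, 1.0]] 439.37937880171074 273.64905261263493 213.17693920352733 [-0.01518621  0.          0.          0.          0.        ]
top [[-0.017, -0.994, 0.111, 0.411], [-1.0, 0.017, -0.002, -0.031], [0.001, -0.111, -0.994, 0.738], [0.0, 0.0, 0.0, 1.0]] 417.10661762314317 278.38165987575536 215.751975675659 [-0.08731829  0.          0.          0.          0.        ]
{'clock': 0.1, 'joint_pos': array([-1.16057698,  0.33280206, -0.0646898 ,  1.4608537 ,  0.02157545,
        1.34989457, -0.08849913]), 'joint_velocities': array([ 0.00128829, -0.00181741,  0.00175223, -0.00214107,  0.00139839,
       -0.00219885, -0.00062214]), 'tau': array([ 1.52852539e-03, -6.26745415e+01,  4.90380765e-02, -3.92434430e+01,
        1.62518641e-02,  6.97920259e-03, -5.65307425e-05]), 'position': array([0.26200583, 0.56706391, 0.23060132]), 'ee_rot': array([ 2.14721962e-01,  9.76675012e-01, -6.20692662e-04, -1.17838598e-04]), 'ft_force': array([ 0.05339605, -0.19722737, -0.66950052]), 'torque': array([ 0.01695495, -0.01327426, -0.02601687]), 'grasp_force': 0.0, 'grip_width': 0.9971643360454783} 0.0187
```

View pics/scene0.png

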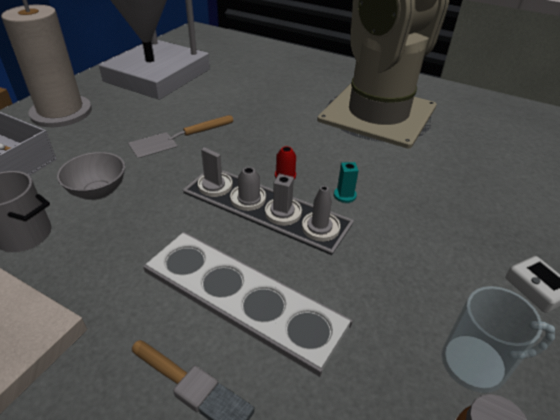

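View pics/top0.png

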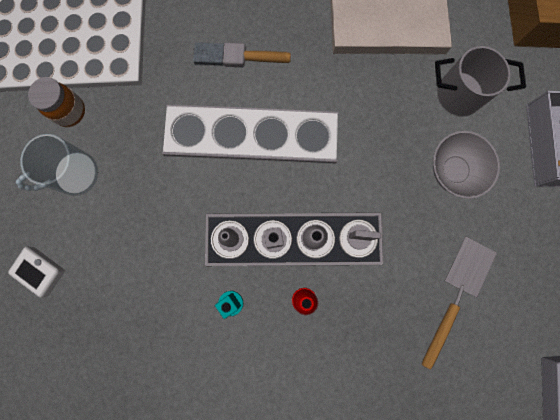

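The top view shows the tray row at about y=238 px: tall nozzle (230), square body (273), wide nozzle (316), paddle (360). The empty rack wells are at (188,130), (229,131), (271,133) and (312,135).

Things that could be confused:
- The red nozzle (305,301) against the steel wide nozzle (316,238).
- The turquoise body (229,304) against the steel square body (273,238).
- The perforated block (65,40) against the rack.

By the description I choose the steel fittings on the tray and the four-well rack.

```bash
cat > meas.py <<'E'
from h import *
im,d,p=grab('top'); W=cloud(d,p); im2,d2,p2=grab('scene'); W2=cloud(d2,p2)
def sel(W,zl,zh,c,r):
    return W[(W[...,2]>zl)&(W[...,2]<zh)&(np.hypot(W[...,0]-c[0],W[...,1]-c[1])<r)]
def fitc(q):
    A=np.c_[2*q[:,:2],np.ones(len(q))]; s=np.linalg.lstsq(A,(q[:,:2]**2).sum(1),rcond=None)[0]
    return s[:2],np.sqrt(s[2]+s[0]**2+s[1]**2)
def plane_pts(mask_px,p,z):   # pixels -> world on plane z
    K=np.array([[p['fx'],0,p['cx']],[0,p['fy'],p['cy']],[0,0,1.]]); T=np.array(p['world_from_camera'])
    u=cv2.undistortPoints(mask_px.reshape(-1,1,2).astype(float),K,np.array(p['dist'],float)).reshape(-1,2)
    r=np.c_[u,np.ones(len(u))]@T[:3,:3].T; return T[:3,3]+r*((z-T[2,3])/r[:,2])[:,None]
def row(c):   # 4 centres, left(+y) first -> origin, yaw
    c=np.array(c); ax=np.array([.1125,.0375,-.0375,-.1125])
    dv=(c*ax[:,None]).sum(0)/(ax**2).sum(); return c.mean(0),np.arctan2(-dv[0],dv[1]),np.linalg.norm(dv)
E
python3 - <<'E'
from meas import *
print('table z',np.nanmedian(W[170:200,200:380,2]),np.nanmedian(W2[225:240,100:140,2]))
g=cv2.cvtColor(im,cv2.COLOR_RGB2GRAY)
wells=[];dish=[]
for u,v in [(188,130),(229,131),(271,133),(312,135)]:
    m=np.zeros(g.shape,np.uint8); cv2.circle(m,(u,v),22,255,-1); m[(g>150)]=0
    n,l,s,c=cv2.connectedComponentsWithStats(cv2.erode(m,np.ones((3,3))),connectivity=4); k=l==l[v,u]
    # rim seen via opening: contour of component at plane z
    ct=cv2.findContours(k.astype(np.uint8),0,1)[0]; ct=cv2.convexHull(max(ct,key=cv2.contourArea))
    e=cv2.fitEllipse(ct); wp=plane_pts(np.array([e[0]]),p,.014)[0]; wells.append(wp[:2]); print('well',np.round(e[0],1),np.round(e[1],1),np.round(wp,4),'floor z',np.nanmedian(W[v-5:v+5,u-5:u+5,2]))
for u,v in [(230,239),(273,239),(316,239),(360,239)]:
    m=((g>130)*255).astype(np.uint8); q=np.zeros_like(m); cv2.circle(q,(u,v),22,255,-1); m&=q
    ys,xs=np.nonzero(m); ct=cv2.convexHull(np.c_[xs,ys].astype(np.int32)); e=cv2.fitEllipse(ct); wp=plane_pts(np.array([e[0]]),p,.015)[0]; dish.append(wp[:2]); print('dish',np.round(e[0],1),np.round(e[1],1),np.round(wp,4))
print('rack',row(wells)); print('tray',row(dish))
np.savez('frames.npz',wells=wells,dish=dish)
for n,c in zip(['tall','square','wide','paddle'],dish):
    zl={'tall':.03,'square':.03,'wide':.03,'paddle':.03}[n]
    a=sel(W,zl,.12,c,.035); b=sel(W2,zl,.12,c,.035); q=np.r_[a,b]
    zt=np.nanmax(q[:,2]); 
    t=a[a[:,2]>np.percentile(a[:,2],98)-.006]; t2=b[b[:,2]>np.percentile(b[:,2],98)-.006]
    r=cv2.minAreaRect(q[:,:2].astype(np.float32)*1000)
    print(n,len(a),len(b),'ztop',zt,'top cam',t[:,:2].mean(0),'scene',t2[:,:2].mean(0),'rect mm',np.round(r[0],1),np.round(r[1],1),round(r[2],1))
big=im[195:330,190:400]; cv2.imwrite('pics/crop1.png',cv2.resize(big,None,fx=3.8,fy=3.8,interpolation=cv2.INTER_CUBIC)[...,::-1])
E
```

```text
table z -0.0011299197043683762 -0.0008319429824176772
well [187.8 129.6] [30.3 30.4] [0.651  0.1281 0.014 ] floor z 0.009213492432260273
well [229.3 131.5] [29.4 30.3] [0.6457 0.053  0.014 ] floor z 0.009211116020566346
well [270.6 133.1] [29.8 30.8] [ 0.6412 -0.0211  0.014 ] floor z 0.008615208206899427
well [312.5 135. ] [30.1 30.7] [ 0.6365 -0.0962  0.014 ] floor z 0.00897846951795922
dish [229.1 239.1] [37.1 37.7] [0.4525 0.0537 0.015 ]
dish [272.3 238.8] [37.3 37.5] [ 0.4518 -0.0212  0.015 ]
dish [315.4 238.5] [37.3 37.6] [ 0.4511 -0.0961  0.015 ]
dish [360.3 238.3] [36.8 43.1] [ 0.45   -0.1745  0.015 ]
rack (array([0.64359953, 0.01593702]), np.float64(-0.06398446199822554), np.float64(0.9981233348653606))
tray (array([ 0.45134717, -0.0595172 ]), np.float64(-0.010904554414358806), np.float64(1.0127648887566227))
tall 298 569 ztop 0.09589309351047481 top cam [0.45380287 0.05121135] scene [0.45614333 0.05339622] rect mm [454.9  52. ] [31.  28.9] 56.9
square 324 589 ztop 0.08285417293548725 top cam [ 0.45105486 -0.02356828] scene [ 0.45307908 -0.02106035] rect mm [451.8 -22.6] [31.  29.4] 9.2
wide 483 554 ztop 0.07569720941197067 top cam [ 0.45273507 -0.09240742] scene [ 0.45543283 -0.08980223] rect mm [453.4 -91.8] [39.9 38.9] 43.3
paddle 238 507 ztop 0.08817297344255026 top cam [ 0.45315089 -0.17224008] scene [ 0.45444998 -0.17052968] rect mm [ 453.4 -171.9] [41.3 12.8] 85.6
```

View pics/crop1.png

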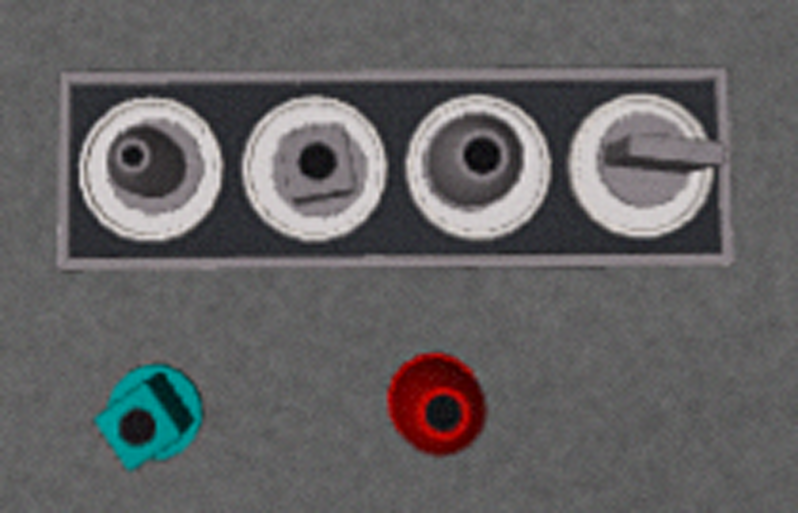

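The crop confirms the choice: the steel tall nozzle, square body, wide nozzle and paddle stand in the dishes, left to right. The red and turquoise look-alikes, at crop (437,405) and (150,415), are off the tray. I'll go above the tall nozzle with the fingers closing along x.

```bash
python3 -m crank '[[[8.5,1.6,-4.3,-0.6,0,0,-5.4],[8.5,1.6,-4.3,-0.6,0,0,-5.4],[8.5,1.6,-4.3,-0.6,0,0,-5.4],[8.5,1.6,-4.3,-0.6,0,0,-5.4],[8.5,1.6,-4.3,-0.6,0,0,-5.4],[8.5,1.6,-4.3,-0.6,0,0,-5.4],[8.5,1.6,-4.3,-0.6,0,0,-5.4],[8.5,1.6,-4.3,-0.6,0,0,-5.4],[8.5,1.6,-4.3,-0.6,0,0,-5.4],[8.5,1.6,-4.3,-0.6,0,0,-5.4],[8.5,1.6,-4.3,-0.6,0,0,-5.4],[8.5,1.6,-4.2,-0.6,0,0,-5.8],[8.5,0,0,0,0,0,0],[8.5,0,0,0,0,0,0]]]' 40
```

```text
clock: 1.95
position: [0.4539, 0.0529, 0.1593]
ee_rot: [0.707, 0.707, 0.0, -0.0]
ft_force: [0.2, 0.0, -0.3]
grip_width: 0.991
grasp_force: 0.0
```

```bash
python3 -m crank '[[[8.5,0.1,-0.1,-3,0,0,0],[8.5,0,0,-3,0,0,0],[8.5,0,0,-3,0,0,0],[8.5,0,0,-2,0,0,0],[8.5,0,0,-1,0,0,0],[8.5,0,0,-1,0,0,0],[8.5,0,0,0,0,0,0],[2.5,0,0,0,0,0,0],[2.5,0,0,0,0,0,0],[2.5,0,0,0,0,0,0],[2.5,0,0,0,0,0,0],[2.5,0,0,0,0,0,0],[2.5,0,0,0,0,0,0]]]' 40
```

```text
clock: 3.58
position: [0.4554, 0.0515, 0.0297]
ee_rot: [0.707, 0.707, 0.0, 0.0]
ft_force: [-1.7, -0.3, 5.4]
grip_width: 0.345
grasp_force: 39.5
```

```bash
python3 -m crank '[[[2.5,0,0,2,0,0,0],[2.5,0,0,4,0,0,0],[2.5,0,0,4,0,0,0],[2.5,2,-1.5,0,0,0,0],[2.5,3,-2.4,0,0,0,0],[2.5,3,-2.4,0,0,0,0],[2.5,3,-2.4,0,0,0,0],[2.5,3,-2.4,0,0,0,0],[2.5,2.1,-1.9,0,0,0,0],[2.5,1,-0.9,0,0,0,0],[2.5,1,-0.9,0,0,0,0],[2.5,0,0,0,0,0,0],[2.5,0,0,-3,0,0,0],[2.5,0,0,-2,0,0,0],[2.5,0,0,-1,0,0,0],[2.5,0,0,0,0,0,0]]]'
```

```text
clock: 5.58
position: [0.6358, -0.0964, 0.0689]
ee_rot: [0.707, 0.707, -0.0, -0.0]
ft_force: [-0.2, -0.2, -1.9]
grip_width: 0.338
grasp_force: 40.0
```

Run:
```python
from meas import *
cv2.imwrite('pics/held1.png',np.vstack([cv2.resize(im[80:220,150:350],(560,392)),cv2.resize(im2[180:380,120:400],(280,200)).repeat(1,0) if 0 else cv2.resize(im2[200:372,120:368],(560,200))])[...,::-1])
```

```text
(no output)
```

View pics/held1.png

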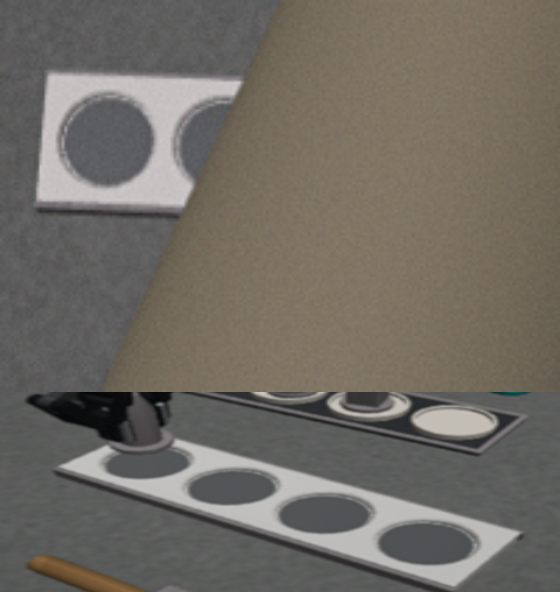

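The nozzle is held upright above the rightmost well (scene part of the picture, around (145,460)). I'll lower it.

```bash
python3 -m crank '[[[2.5,0.05,0,-1.5,0,0,0],[2.5,0,0,-1.2,0,0,0],[2.5,0,0,-0.6,0,0,0],[2.5,0,0,-0.3,0,0,0],[2.5,0,0,-0.15,0,0,0],[2.5,0,0,-0.1,0,0,0],[2.5,0,0,0,0,0,0]]]'
```

```text
clock: 6.55
position: [0.6367, -0.0966, 0.031]
ee_rot: [0.707, 0.707, 0.0, 0.0]
ft_force: [0.1, 0.1, -1.9]
grip_width: 0.338
grasp_force: 40.0
```

```bash
python3 -m crank '[[[2.5,0,0,-0.1,0,0,0],[2.5,0,0,-0.05,0,0,0],[2.5,0,0,0,0,0,0]]]'
```

```text
clock: 6.92
position: [0.6368, -0.0966, 0.0299]
ee_rot: [0.707, 0.707, 0.0, 0.0]
ft_force: [-2.6, 0.9, 4.9]
grip_width: 0.337
grasp_force: 40.7
```

```bash
python3 -m crank '[[[4,0,0,0,0,0,0],[6,0,0,0,0,0,0],[8.5,0,0,0,0,0,0],[8.5,0,0,0,0,0,0],[8.5,0,0,1,0,0,0],[8.5,0,0,3,0,0,0],[8.5,0,0,4,0,0,0],[8.5,0,0,4,0,0,0],[8.5,-2,0.8,0,0,0,1.5],[8.5,-3,1.2,0,0,0,2],[8.5,-4,1.6,0,0,0,2],[8.5,-4,1.6,0,0,0,2],[8.5,-3,1.2,0,0,0,2],[8.5,-2,0.8,0,0,0,1],[8.5,-0.5,0.2,0,0,0,0],[8.5,0,0,0,0,0,0],[8.5,0,0,0,0,0,0]]]'
```

```text
clock: 9.05
position: [0.4523, -0.023, 0.1495]
ee_rot: [0.64, 0.769, 0.0, 0.0]
ft_force: [-0.1, 0.2, 0.7]
grip_width: 0.994
grasp_force: 0.0
```

```bash
python3 -m crank '[[[8.5,0,0.05,-3,0,0,0],[8.5,0,0,-3,0,0,0],[8.5,0,0,-3,0,0,0],[8.5,0,0,-1,0,0,0],[8.5,0,0,-1,0,0,0],[8.5,0,0,-1,0,0,0],[8.5,0,0,0,0,0,0],[2.3,0,0,0,0,0,0],[2.3,0,0,0,0,0,0],[2.3,0,0,0,0,0,0],[2.3,0,0,0,0,0,0],[2.3,0,0,0,0,0,0],[2.3,0,0,0,0,0,0]]]' 40
```

```text
clock: 10.68
position: [0.4519, -0.022, 0.0297]
ee_rot: [0.639, 0.769, 0.0, 0.0]
ft_force: [-1.2, 0.1, 5.4]
grip_width: 0.321
grasp_force: 40.3
```

```bash
python3 -m crank '[[[2.3,0,0,2,0,0,0],[2.3,0,0,4,0,0,0],[2.3,0,0,4,0,0,0],[2.3,2,0,0,0,0,0],[2.3,3,0,0,0,0,0],[2.3,3.5,0,0,0,0,0],[2.3,3.5,0,0,0,0,0],[2.3,3,0,0,0,0,0],[2.3,2,0,0,0,0,0],[2.3,1.3,0,0,0,0,0],[2.3,0.6,0,0,0,0,0],[2.3,0,0,0,0,0,0],[2.3,0,0,-3,0,0,0],[2.3,0,0,-2,0,0,0],[2.3,0,0,-1,0,0,0],[2.3,0,0,0,0,0,0]]]'
```

```text
clock: 12.68
position: [0.6402, -0.0221, 0.0689]
ee_rot: [0.639, 0.769, -0.0, -0.0]
ft_force: [0.6, 0.5, -1.3]
grip_width: 0.32
grasp_force: 39.9
```

Run:
```python
from meas import *
cv2.imwrite('pics/held2.png',cv2.resize(im2[150:380,120:420],(780,598))[...,::-1])
```

```text
(no output)
```

View pics/held2.png

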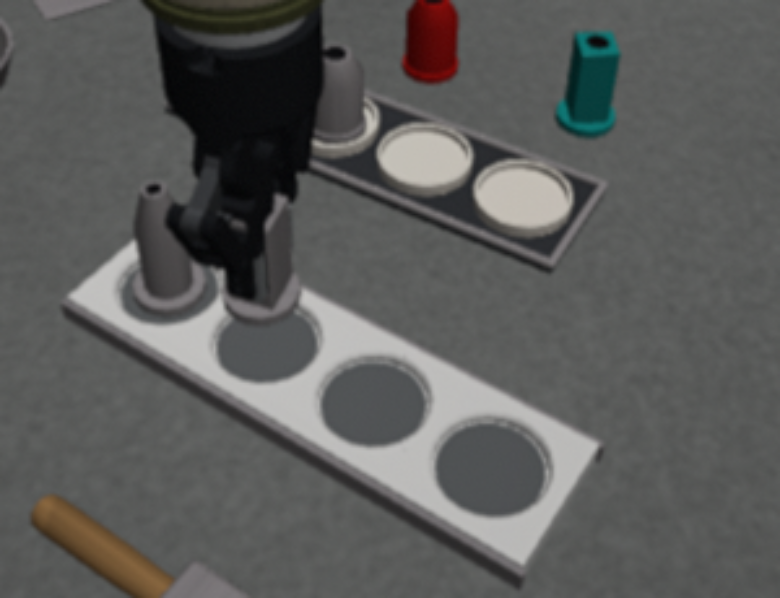

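The tall nozzle stands upright in the rightmost well (168,290). The square body is held upright above the next one (265,340). I'll lower it.

```bash
python3 -m crank '[[[2.3,0.05,0.05,-1.5,0,0,0],[2.3,0.05,0,-1.2,0,0,0],[2.3,0,0,-0.6,0,0,0],[2.3,0,0,-0.3,0,0,0],[2.3,0,0,-0.15,0,0,0],[2.3,0,0,-0.1,0,0,0],[2.3,0,0,-0.1,0,0,0],[2.3,0,0,0,0,0,0],[2.3,0,0,0,0,0,0]]]'
```

```text
clock: 13.9
position: [0.6417, -0.0216, 0.0299]
ee_rot: [0.639, 0.769, 0.0, 0.0]
ft_force: [0.5, -0.6, -2.3]
grip_width: 0.322
grasp_force: 39.9
```

```bash
python3 -m crank '[[[2.3,0,0,-0.05,0,0,0],[2.3,0,0,-0.05,0,0,0],[4,0,0,0,0,0,0],[6,0,0,0,0,0,0],[8.5,0,0,0,0,0,0],[8.5,0,0,0,0,0,0],[8.5,0,0,1,0,0,0],[8.5,0,0,3,0,0,0],[8.5,0,0,4,0,0,0],[8.5,0,0,4,0,0,0],[8.5,-2,-0.7,0,0,0,-1.5],[8.5,-3,-1.1,0,0,0,-2],[8.5,-4,-1.5,0,0,0,-2],[8.5,-4,-1.5,0,0,0,-2],[8.5,-3,-1.2,0,0,0,-2],[8.5,-2,-0.7,0,0,0,-1],[8.5,-0.8,-0.3,0,0,0,0],[8.5,0,0,0,0,0,0],[8.5,0,0,0,0,0,0]]]'
```

```text
clock: 16.27
position: [0.4544, -0.0913, 0.149]
ee_rot: [0.707, 0.707, 0.0, 0.0]
ft_force: [0.3, 0.3, -0.2]
grip_width: 0.994
grasp_force: 0.0
```

```bash
python3 -m crank '[[[8.5,0,0,-3,0,0,0],[8.5,0,0,-3,0,0,0],[8.5,0,0,-3,0,0,0],[8.5,0,0,-1.5,0,0,0],[8.5,0,0,-1,0,0,0],[8.5,0,0,-1,0,0,0],[8.5,0,0,0,0,0,0],[3.5,0,0,0,0,0,0],[3.5,0,0,0,0,0,0],[3.5,0,0,0,0,0,0],[3.5,0,0,0,0,0,0],[3.5,0,0,0,0,0,0],[3.5,0,0,0,0,0,0]]]' 40
```

```text
clock: 17.9
position: [0.454, -0.0916, 0.0244]
ee_rot: [0.707, 0.707, 0.0, 0.0]
ft_force: [-2.3, 0.4, 6.3]
grip_width: 0.457
grasp_force: 40.2
```

```bash
python3 -m crank '[[[3.5,0,0,2,0,0,0],[3.5,0,0,4,0,0,0],[3.5,0,0,4.5,0,0,0],[3.5,2,1.5,0,0,0,0],[3.5,3,2.3,0,0,0,0],[3.5,3.5,2.6,0,0,0,0],[3.5,3.5,2.6,0,0,0,0],[3.5,3,2.3,0,0,0,0],[3.5,2,1.5,0,0,0,0],[3.5,1.5,1.2,0,0,0,0],[3.5,0.7,0.5,0,0,0,0],[3.5,0,0,0,0,0,0],[3.5,0,0,-3,0,0,0],[3.5,0,0,-2,0,0,0],[3.5,0,0,-1.5,0,0,0],[3.5,0,0,0,0,0,0]]]'
```

```text
clock: 19.9
position: [0.6448, 0.0531, 0.0628]
ee_rot: [0.707, 0.707, -0.001, -0.001]
ft_force: [0.4, 0.5, -0.5]
grip_width: 0.453
grasp_force: 40.8
```

Run:
```python
from meas import *
cv2.imwrite('pics/held3.png',cv2.resize(im2[150:380,120:420],(780,598))[...,::-1])
```

```text
(no output)
```

View pics/held3.png

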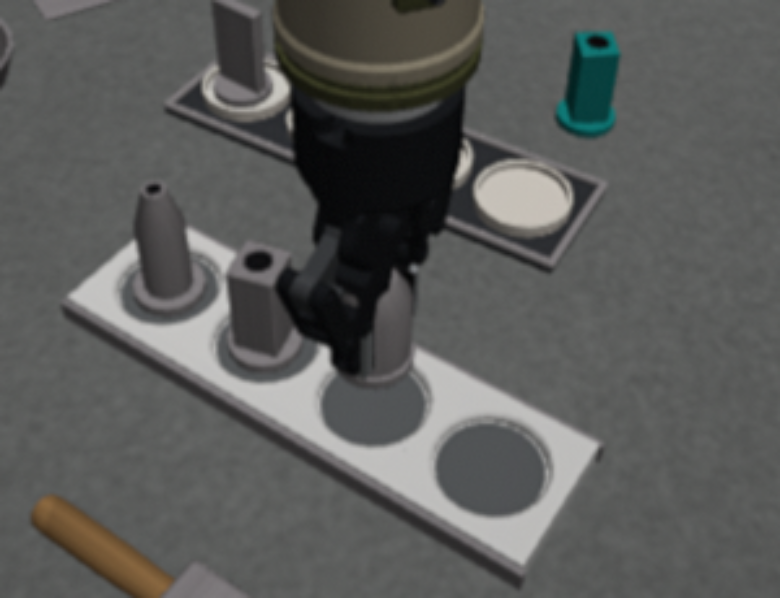

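The tall nozzle (168,290) and the square body (265,345) stand upright. The wide nozzle is held over the third well (375,405). I'll lower it to z=0.0245.

```bash
python3 -m crank '[[[3.5,0.05,0,-1.5,0,0,0],[3.5,0.05,0,-1.1,0,0,0],[3.5,0,0,-0.6,0,0,0],[3.5,0,0,-0.3,0,0,0],[3.5,0,0,-0.15,0,0,0],[3.5,0,0,-0.1,0,0,0],[3.5,0,0,-0.05,0,0,0],[3.5,0,0,0,0,0,0],[3.5,0,0,0,0,0,0]]]'
```

```text
clock: 21.12
position: [0.6467, 0.0534, 0.026]
ee_rot: [0.707, 0.707, 0.0, 0.0]
ft_force: [0.4, 0.2, -0.5]
grip_width: 0.457
grasp_force: 40.8
```

```bash
python3 -m crank '[[[3.5,0,0,-0.1,0,0,0],[3.5,0,0,-0.05,0,0,0],[3.5,0,0,0,0,0,0],[5,0,0,0,0,0,0],[7,0,0,0,0,0,0],[8.5,0,0,0,0,0,0],[8.5,0,0,0,0,0,0],[8.5,0,0,1,0,0,0],[8.5,0,0,3,0,0,0],[8.5,0,0,4.5,0,0,0],[8.5,0,0,4,0,0,0],[8.5,-2,-2.3,0,0,0,-1],[8.5,-3,-3.5,0,0,0,-1],[8.5,-4,-4.7,0,0,0,-1],[8.5,-4,-4.7,0,0,0,-1],[8.5,-3,-3.5,0,0,0,0],[8.5,-2,-2.3,0,0,0,0],[8.5,-1.3,-1.5,0,0,0,0],[8.5,0,0,0,0,0,0],[8.5,0,0,0,0,0,0]]]'
```

```text
clock: 23.62
position: [0.4546, -0.1704, 0.1494]
ee_rot: [0.731, 0.683, 0.0, 0.0]
ft_force: [-0.1, 0.4, 0.6]
grip_width: 0.991
grasp_force: 0.0
```

```bash
python3 -m crank '[[[8.5,-0.05,-0.1,-3,0,0,0],[8.5,0,0,-3,0,0,0],[8.5,0,0,-3,0,0,0],[8.5,0,0,-1,0,0,0],[8.5,0,0,-0.9,0,0,0],[8.5,0,0,-0.8,0,0,0],[8.5,0,0,0,0,0,0],[0.5,0,0,0,0,0,0],[0.5,0,0,0,0,0,0],[0.5,0,0,0,0,0,0],[0.5,0,0,0,0,0,0],[0.5,0,0,0,0,0,0],[0.5,0,0,0,0,0,0],[0.5,0,0,0,0,0,0]]]' 40
```

```text
clock: 25.38
position: [0.4532, -0.1726, 0.0325]
ee_rot: [0.731, 0.682, 0.0, 0.0]
ft_force: [-0.8, 0.8, 5.3]
grip_width: 0.111
grasp_force: 39.4
```

```bash
python3 -m crank '[[[0.5,0,0,2,0,0,0],[0.5,0,0,4,0,0,0],[0.5,0,0,4.5,0,0,0],[0.5,1,2,0,0,0,0],[0.5,2,4,0,0,0,0],[0.5,3,5,0,0,0,0],[0.5,3.5,5,0,0,0,0],[0.5,3.5,5,0,0,0,0],[0.5,3,4,0,0,0,0],[0.5,2,2.8,0,0,0,0],[0.5,1.2,1.7,0,0,0,0],[0.5,0.6,0.6,0,0,0,0],[0.5,0,0,0,0,0,0],[0.5,0,0,-3,0,0,0],[0.5,0,0,-2,0,0,0],[0.5,0,0,-1.5,0,0,0],[0.5,0,0,0,0,0,0],[0.5,0,0,0,0,0,0]]]'
```

```text
clock: 27.62
position: [0.6516, 0.1284, 0.0732]
ee_rot: [0.731, 0.682, 0.0, 0.0]
ft_force: [0.1, 0.4, -0.9]
grip_width: 0.11
grasp_force: 39.2
```

Run:
```python
from meas import *
cv2.imwrite('pics/held4.png',cv2.resize(im2[150:380,120:420],(780,598))[...,::-1])
```

```text
(no output)
```

View pics/held4.png

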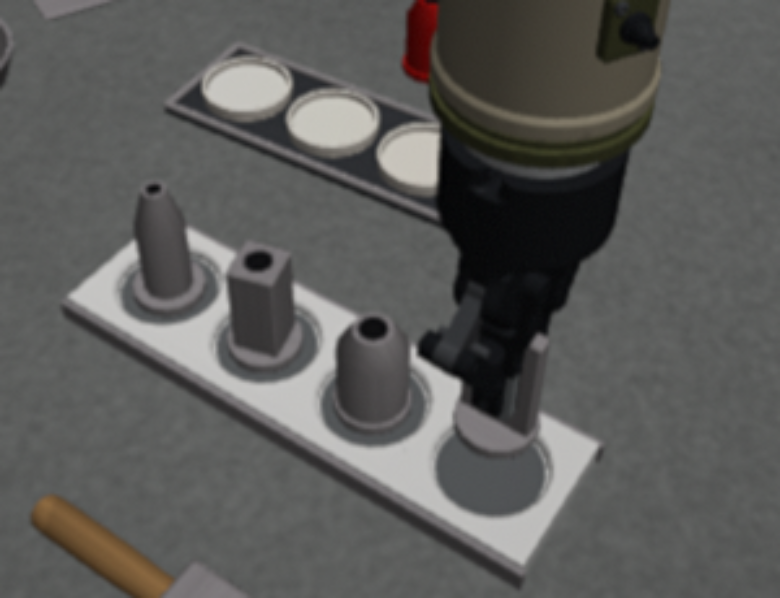

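Three fittings stand upright, and the paddle is held over the last well (493,470). I'll lower it to about 0.033.

```bash
python3 -m crank '[[[0.5,-0.05,0,-1.5,0,0,0],[0.5,0,0,-1.1,0,0,0],[0.5,0,0,-0.7,0,0,0],[0.5,0,0,-0.3,0,0,0],[0.5,0,0,-0.2,0,0,0],[0.5,0,0,-0.1,0,0,0],[0.5,0,0,-0.05,0,0,0],[0.5,0,0,0,0,0,0],[0.5,0,0,0,0,0,0]]]'
```

```text
clock: 28.85
position: [0.6507, 0.1284, 0.033]
ee_rot: [0.731, 0.682, 0.0, 0.0]
ft_force: [-1.3, 0.7, -1.5]
grip_width: 0.107
grasp_force: 39.2
```

```bash
python3 -m crank '[[[0.5,0,0,-0.05,0,0,0],[0.5,0,0,-0.03,0,0,0],[0.5,0,0,0,0,0,0],[2,0,0,0,0,0,0],[4,0,0,0,0,0,0],[6,0,0,0,0,0,0],[6,0,0,0,0,0,0],[6,0,0,1,0,0,0],[6,0,0,3,0,0,0],[6,0,0,4.5,0,0,0],[6,0,0,5,0,0,0],[6,-3,4,1,0,0,0],[6,-4,5,1,0,0,0],[6,-4,5,0,0,0,3],[6,-4,5,0,0,0,3],[6,-4,5,0,0,0,3],[6,-4,5,0,0,0,3],[6,0,5,0,0,0,3],[6,0,5,0,0,0,3],[6,0,0,0,0,0,0]]]'
python3 - <<'E'
from meas import *
o=np.array([.6436,.0159]);a=-.064;R=np.array([[np.cos(a),-np.sin(a)],[np.sin(a),np.cos(a)]])
for n,y,zm in [('tall',-.1125,.094),('square',-.0375,.080),('wide',.0375,.074),('paddle',.1125,.086)]:
    c=o+R@[0,y]
    for W_ in (W,W2):
        q=sel(W_,.03,.12,c,.035)
        if len(q)<20: print(n,'hidden'); continue
        r=cv2.minAreaRect(q[:,:2].astype(np.float32)); 
        print(n,np.round((R.T@(np.array(r[0])-o)-[0,y])*1000,1),np.round(np.array(r[1])*1000,1),'ztop-exp mm',round((np.nanpercentile(q[:,2],98)-zm)*1000,1))
cv2.imwrite('pics/end_t.png',cv2.resize(im[80:240,140:380],(780,520))[...,::-1]); cv2.imwrite('pics/end_s.png',cv2.resize(im2[150:380,120:420],(780,598))[...,::-1])
E
```

```text
clock: 31.35
position: [0.4237, 0.5157, 0.1862]
ee_rot: [0.613, 0.79, 0.0, -0.0]
ft_force: [0.3, -1.5, 0.0]
grip_width: 0.705
grasp_force: 0.0
tall [-3.4  0.6] [29.1 24.2] ztop-exp mm 0.6
tall [3.4 3.9] [23.3 29.1] ztop-exp mm -0.2
square [-0.1 -1. ] [29.1 27.9] ztop-exp mm 0.8
square [1.3 0. ] [29.9 28.5] ztop-exp mm 0.5
wide [-0.8 -0.6] [39.4 38.2] ztop-exp mm 1.1
wide [4.5 2.5] [31.2 39.2] ztop-exp mm 0.4
paddle [-0.7 -0.8] [41.2 11.3] ztop-exp mm 0.2
paddle [0.5 0.5] [40.1 11.7] ztop-exp mm 0.1
```

View pics/end_t.png

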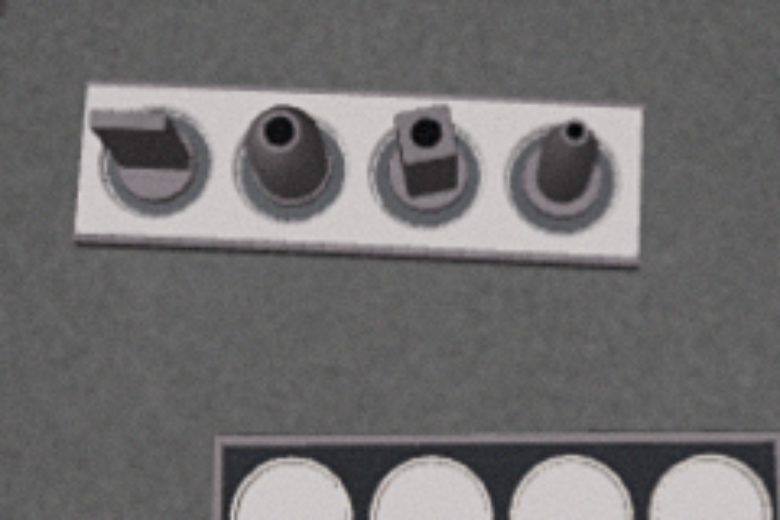

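View pics/end_s.png

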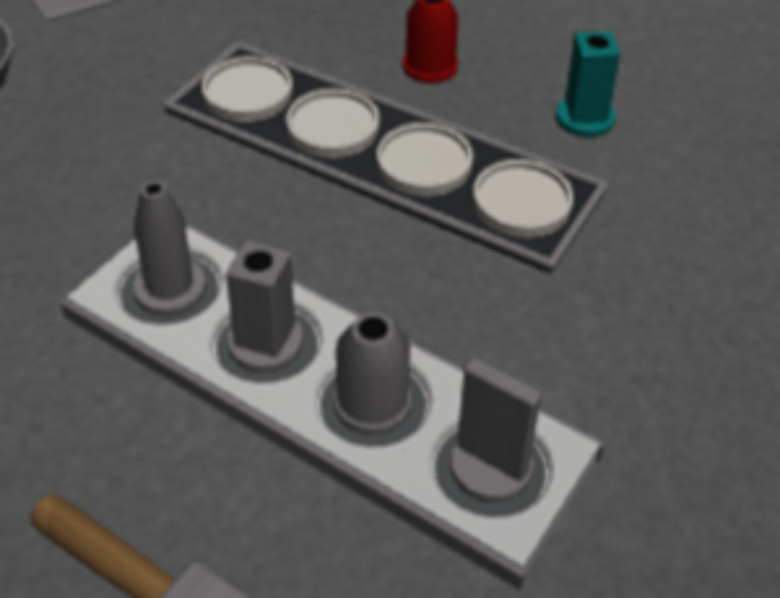

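In both views the four fittings stand upright and centred in their wells. In the top crop the order is paddle (155,160), wide nozzle (285,160), square body (425,160), tall nozzle (565,170), which is the reverse of the tray. The robot is clear of everything.

```bash
python3 -c "
from workcell import job; print(job.hand_in())"
```

```text
the job is handed in; nothing more can be done
None
```

I moved all four fittings to the rack in reverse order and handed the job in at about 31 s; the last pictures show each one upright and centred in its well, but the hand-in returned no verdict.

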